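# Set an opened phone in the bench holder

## Robot

A 7-joint arm with a two-finger parallel gripper is mounted at the origin on the work surface. World frame = base frame: x ahead of the robot, y to its left, z up, the work surface at z = 0. Lengths are in m, angles in rad, forces in N, time in s.
With the tool pointing down it reaches from about 0.425 to 0.8 m from the base axis. Payload 8.3 kg.
Tool frame: the origin (TCP) lies at the very end of the fingers, on their centre line; the grasp point (between the pads) lies 19 mm behind it; z points along the fingers, y is the line along which they close (so a half turn about z gives the same grasp; the last joint's range is limited). The gripper opens to 85 mm and grips with 20 to 120 N. Pads are 22 mm wide; open, the fingers measure 114 mm over their backs; the gripper's body (76 mm by 85 mm) begins 54 mm behind the grasp point. The pads swing forward as they close: fully open they stand 13 mm farther back than shut.
Start: joints at [1.16, 0.383, 0.016, 1.37, -0.006, 1.388, -0.046], TCP at [0.213, -0.588, 0.231] pointing down, gripper open.
Joint ranges: [-2.95, 2.95], [-0.25, 2.06], [-1.52, 1.56], [0.18, 2.33], [-1.44, 4.58], [0.02, 2.06], [-3.01, 3.01]. Speed limits (rad/s): [2.39, 2.39, 3.01, 3.01, 3.14, 3.14, 3.14].

## Interface

Orientations are given as a unit quaternion [w, x, y, z].
In Python, from workcell import ctrl gives the robot as it stands. The module is installed in compiled form; this text tells all that it offers.
- The arm moves only by the tool drive_tool, never from a script. Its argument "rows" is a list of rows, each a list of 7 numbers: the closure, from 0 (fully open) to 1 (shut), then the shift along the tool's x, y, z as a fraction of full scale, then the turn, a rotation vector about the tool's x, y, z as a fraction of full scale. In form: [[hand, dx, dy, dz, rx, ry, rz], ...]. A call has 1 to 5 rows; each row shifts and turns the commanded pose from where the row before left it, along the tool's axes as they then stand; what a row does not reach is not made up. Full scale, the value 1, is 0.4 m for a shift and 180 degrees for a turn. A row lasts 1/10 s, in which the tool goes at most 50 mm and 8.59 degrees, less where a joint would pass 70% of its speed; a pose out of reach is approached as far as the arm can. A call with a number of a shift or a turn outside -1 to 1 is refused whole. A call with a gripper value outside its range is refused whole. The fingers move at their own pace and stop on an object; "grip_force" is the grip in N (left out, the last holds). Time passes only in rows, so rows that do not move let the fingers close. It gives the time, the measured TCP pose, the force, the opening and the grip force at its end, in the units of the state.
- ctrl.get_state(): the state, without advancing time (a new reading comes with each control period).
- ctrl.camera(name): name is "scene" or "top" or "wrist"; returns a dict with "image" (420x560x3 uint8, red, green, blue), "z_map" (420x560 float32, m along the optical axis (not along the pixel's ray), 0 where there is no reading), "mtx" (3x3 intrinsics, pixels), "k1" (the pictures are not rectified: a ray, as slopes to the right and down, at radius r is drawn at 1 + k1 r^2 times it, then the intrinsics apply), "rvec" (rotation vector, rad) and "tvec" (3), from world to camera coordinates, as OpenCV has them; the wrist camera has in their place "tool_from_camera" (4x4, takes a point from camera to tool coordinates, whose origin is the TCP and whose axes are the flange's). Camera axes: x right, y down, z forward; pixel columns grow to the right and rows downward; lengths in m; the calibration is good to about 2 mm. A picture is of the moment at which its call begins: read the wrist's pose just before it.
- ctrl.job_done(): hands the job in; it is judged then, once.
The state is a dict: "time_s": time; "joint_positions": joint angles; "joint_velocities": joint speeds; "effort": joint torques, N m; "eef_pos": TCP position; "orientation": TCP orientation; "force": force on the tool from outside, world axes, zero at the start; "torque": the same for the moment, N m; "finger_gap": finger opening in m; "gripper_force": force on a finger pad.
Only numpy, scipy, OpenCV 4.12 (cv2) and the standard library are available. Lean on these libraries where they do the work, as an engineer would, in place of code of your own. Each camera call takes 0.05 s, during which the arm holds its last target. There are 200 camera calls.

## Task

The opened phone lies loose and crooked between the jaws of the bench holder. Gently push it along until its camera end rests against the end stop, and push the sliding jaw up so that the phone is snug and square between the two jaws. Only push with the fingers: do not pinch or pick up the phone, and leave everything else on the bench where it is.

Things in the scene. Friction and masses are not known exactly. Their poses are not given: they have to be found in the camera images.
- holder: the phone holder, fixed to the table: aluminium base plate 10 mm thick (x -115 to 62, y -83 to 89 mm) with a bed raised to 14 mm above the table (x -110 to 40, y -62 to 62 mm). Origin on the table, under the middle of the place of the seated phone, on the sliding jaw's centre line; x points from the sliding jaw square to the fixed jaw, y along the jaws to the end stop. The -y end is open
- fixed_jaw (a point): middle of the fixed jaw's flat rubber face, at x = 40, y = 0 mm in the holder's frame, 22 mm above the table; the jaw is a dark bar from y = -75 to 75 mm, 20 mm thick, its top 30 mm above the table
- end_stop (a point): middle of the end stop's rubber face, at x = 12, y = 73.5 mm in the holder's frame, 22 mm above the table; the stop is a dark block joined square to the +y end of the fixed jaw, its face x -13 to 37 mm, its top 30 mm above the table
- phone: the opened phone lying on the bed, inside up, silver frame: 71.5 mm wide (x), 147 mm long (y), 8 mm thick, 0.14 to 0.22 kg. Origin at the centre of its underside, 14 mm above the table; +y is the camera end, facing the end stop. It slides on the bed at 1 to 2 N; its -y end overhangs the bed, 4 mm above the base plate. Seated, its origin is at x = 4, y = 0 mm in the holder's frame
- jaw (a joint): travel in m of the sliding jaw along the holder's x towards the fixed jaw: 0 fully open, at most 0.075. The jaw's flat rubber face (104 mm long, centred on y = 0, top 28 mm above the table) is at x = -85 mm + travel in the holder's frame, so it touches the edge of a seated phone at 0.0535. It slides at about 1.5 N and stays where left; a phone it touches can still be nudged along at 3 to 8 N
- jaw_plate (a point): centre of the outer (-x) face of the sliding jaw's upright thumb plate, where a finger pushes it: the face is 40 mm wide along y and reaches from 15 to 40 mm above the table, this point 27.5 mm above the table and 20 mm behind the jaw's rubber face
- cover: the phone's removed back cover, a dark thin plate 146 x 71 x 4 mm lying flat on the table; origin at the centre of its underside, x along its length; not part of the job, to be left alone
- dish: small round steel screw dish, 74 mm across, 18 mm high; origin at the centre of its underside; not part of the job, to be left alone
- driver: slim black precision screwdriver lying on the table, 150 mm long, 12 mm high; origin under its shaft's root, x along it towards the tip (handle 88 mm to -x, blade 60 mm to +x); not part of the job, to be left alone
- tweezers: steel tweezers lying on the table, 125 mm long, 12 mm wide, 8 mm high; origin at mid-length on the table, x along them; not part of the job, to be left alone
- spool: spool of solder standing on its flange, 60 mm across, 40 mm high; origin at the centre of its underside; not part of the job, to be left alone
- bottle: white plastic bottle standing, 56 mm across, 125 mm high; origin at the centre of its underside; not part of the job, to be left alone
- jar: small amber jar with a steel cap, 42 mm across, 30 mm high; origin at the centre of its underside; not part of the job, to be left alone
- brush: small flat brush with a wooden handle lying on the table, 140 mm long, 12 mm wide, 8 mm high; origin on the table 80 mm from the handle's end, x along it towards the bristles; not part of the job, to be left alone

How it is judged:
At the end, for the whole second after the job is handed in: the phone lies flat on the bed, its camera end within 3 mm of the end stop, its long side within 2.5 mm of the fixed jaw and square to it within 0.03 rad, the sliding jaw within about 2 mm of the phone's other side (joint above 0.0515), everything at rest (x of phone in the frame of holder above 0.00175 m and y of phone in the frame of holder between -0.003 and 0.004 m and angle between the y axis of phone and the y axis of holder, either way round below 0.03 rad and z of phone in the frame of holder below 0.017 m and angle between phone's own z axis and vertical below 0.04 rad and value of joint jaw above 0.0515 m and linear speed of phone below 0.01 m/s); the robot touches nothing.
It fails at once if the phone is lifted, carried or tipped off the bed (z of phone in the frame of holder above 0.02 m or angle between phone's own z axis and vertical above 0.12 rad).
It fails at once if the phone is pinched or pushed roughly by the fingers (over 32 N) (contact force between the fingers and phone above 32 N).
It fails at once if something else on the bench is moved by more than 15 mm (distance of any of cover, dish, driver, tweezers, spool, bottle, jar, brush from where it was at the start of the episode above 0.015 m).
It also fails if it takes over 51 s, if anything falls off the work surface, if the arm or the gripper's body presses on something with over 40 N, if the wrist force passes 120 N, or if a joint passes its speed limit or range.

## Working session

There is one attempt and no reset: what is moved stays moved. The work goes in short steps, Python scripts to look and compute and a tool call to move; the robot and the scene stay as the last step left them, time stands still between calls to the robot, and variables do not carry over. Pictures are saved under pics/ and viewed, at most 10 in all, crops included, and the job is handed in when it is done.

Besides the shell and the picture viewer there is one more tool, called after ">>>" as name(argument=value, ...) on one line, values as JSON. drive_tool: Moves the arm, as the interface text tells. Shift numbers are shares of 0.4 m and turn numbers shares of 180 degrees, none past 1 either way. Its arguments: {"type":"object","properties":{"rows":{"type":"array","items":{"type":"array","items":{"type":"number","minimum":-1,"maximum":1}}},"grip_force":{"type":"number"}},"required":["rows"]}

```bash
mkdir -p pics; cat > h.py <<'E'
import numpy as np, cv2
from scipy.spatial.transform import Rotation as R
from workcell import ctrl
def cam(n):
    c=ctrl.camera(n); return c
def rays(c,px):
    px=np.atleast_2d(np.float64(px)); M=c['mtx']
    d=np.c_[(px[:,0]-M[0,2])/M[0,0],(px[:,1]-M[1,2])/M[1,1]]
    u=d.copy()
    for _ in range(20): u=d/(1+c['k1']*(u**2).sum(1,keepdims=True))
    return np.c_[u,np.ones(len(u))]
def toplane(c,px,z):
    r=rays(c,px); Rm=cv2.Rodrigues(np.float64(c['rvec']))[0]; t=np.ravel(c['tvec'])
    o=-Rm.T@t; d=r@Rm
    return o+d*((z-o[2])/d[:,2])[:,None]
def topix(c,P):
    P=np.atleast_2d(P); Rm=cv2.Rodrigues(np.float64(c['rvec']))[0]; q=P@Rm.T+np.ravel(c['tvec'])
    u=q[:,:2]/q[:,2:]; u=u*(1+c['k1']*(u**2).sum(1,keepdims=True)); M=c['mtx']
    return np.c_[u[:,0]*M[0,0]+M[0,2],u[:,1]*M[1,1]+M[1,2]]
def cloud(c):
    h,w=c['z_map'].shape; v,u=np.mgrid[:h,:w]
    p=rays(c,np.c_[u.ravel(),v.ravel()])*c['z_map'].reshape(-1,1)
    Rm=cv2.Rodrigues(np.float64(c['rvec']))[0]
    return ((p-np.ravel(c['tvec']))@Rm).reshape(h,w,3)
E
python3 - <<'E'
from h import *
s=ctrl.get_state(); print(s)
for n in ['top','scene']:
    c=cam(n); cv2.imwrite(f'pics/{n}0.png',c['image'][:,:,::-1]); np.savez(f'{n}0.npz',**c)
    print(n,c['mtx'],c['k1'],c['rvec'],c['tvec'])
E
```

```text
{'time_s': 0.0, 'joint_positions': array([ 1.16007959,  0.38427355,  0.01640235,  1.37116847, -0.00629701,
        1.38821339, -0.04649789]), 'joint_velocities': array([-0.00153559,  0.00093485, -0.0006999 , -0.00030685,  0.00063356,
       -0.00032301,  0.00071456]), 'effort': array([-1.63309173e-04, -6.27593207e+01,  8.44332352e-01, -3.71836531e+01,
        1.65761198e-02,  1.38774273e-02,  3.75652883e-05]), 'eef_pos': array([ 0.21287005, -0.58708528,  0.23025057]), 'orientation': array([-9.86397461e-04,  9.84912054e-01,  1.73052687e-01, -1.99879089e-04]), 'force': array([ 0.81340534,  1.17932268, -0.279093  ]), 'torque': array([-0.01112485,  0.03142943, -0.04805576]), 'gripper_force': 0.0, 'finger_gap': 0.08489845652793866}
top [[388.92554222   0.         287.16156396]
 [  0.         388.92554222 207.64223195]
 [  0.           0.           1.        ]] -0.04783935559520587 [ 2.14120461 -2.13020916  0.20315534] [0.06217459 0.59635911 0.66898087]
scene [[379.39735198   0.         278.08743416]
 [  0.         379.39735198 208.41240359]
 [  0.           0.           1.        ]] 0.027299714374158558 [ 2.22449289  1.18113659 -0.42031638] [-0.39977577 -0.31676751  1.11383796]
```

View pics/top0.png

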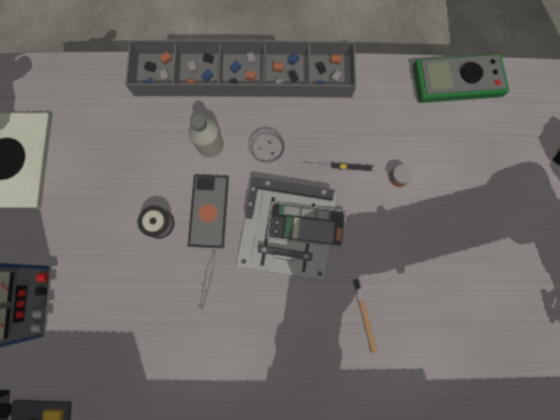

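View pics/scene0.png

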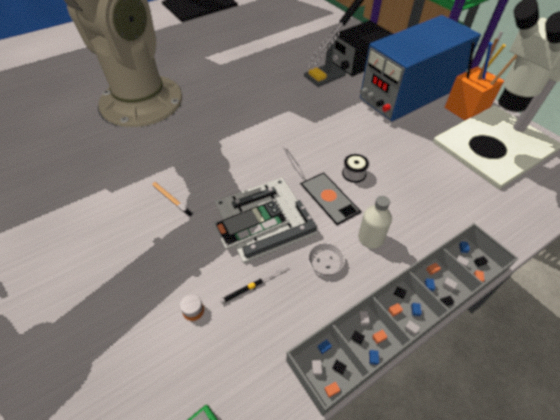

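The top view shows the holder at about (290,228). The fixed jaw is the dark bar at (290,187), the end stop is at (253,200), the phone is at (307,224) and the sliding jaw is at (285,255). I'll enlarge it and measure.

```bash
python3 - <<'E'
from h import *
c=dict(np.load('top0.npz'))
P=cloud(c)
im=c['image'][165:290,225:360]
g=cv2.resize(im,None,fx=5.5,fy=4.7,interpolation=cv2.INTER_CUBIC)
g=cv2.resize(im,None,fx=4.7,fy=4.7,interpolation=cv2.INTER_CUBIC)
cv2.imwrite('pics/top0c.png',g[:,:,::-1])
# corners by depth: bar tops (fixed jaw + stop z~30mm) 
z=P[:,:,2]; print('table z',np.median(z[300:340,200:240]))
m=(z>0.0265)&(z<0.034); m[:165]=0;m[285:]=0;m[:,:225]=0;m[:,360:]=0
n,l,st,ce=cv2.connectedComponentsWithStats(m.astype(np.uint8))
for i in range(1,n):
    if st[i,4]>20: print(st[i],ce[i],P[l==i].mean(0))
zz=z[165:290,225:360]
cv2.imwrite('pics/topz.png',cv2.applyColorMap(cv2.resize(np.uint8(np.clip(zz*1000*5,0,255)),None,fx=4.7,fy=4.7,interpolation=cv2.INTER_NEAREST),cv2.COLORMAP_JET))
E
```

```text
table z -0.0007126675888223371
[ 246  176   89   42 1022] [284.13894325 190.21232877] [0.63425112 0.07082584 0.02935032]
[258 245  37  12 168] [275.14285714 250.67857143] [0.51799042 0.08720061 0.02781491]
[296 251  17   9  79] [304.36708861 255.44303797] [0.50930683 0.03224613 0.02817211]
```

View pics/top0c.png

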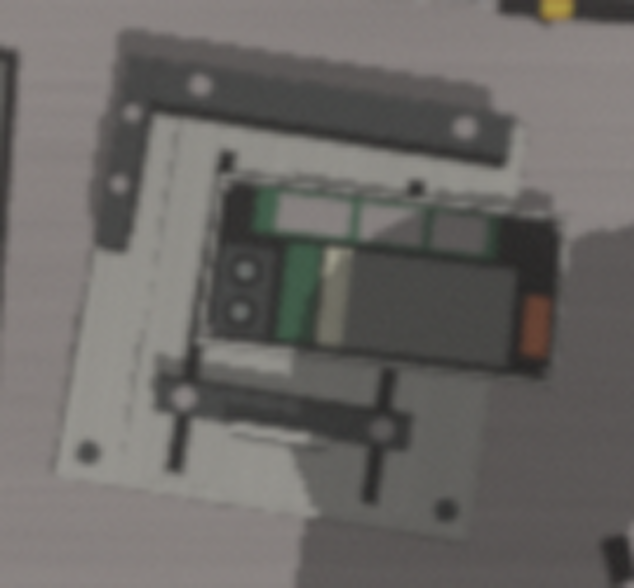

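View pics/topz.png

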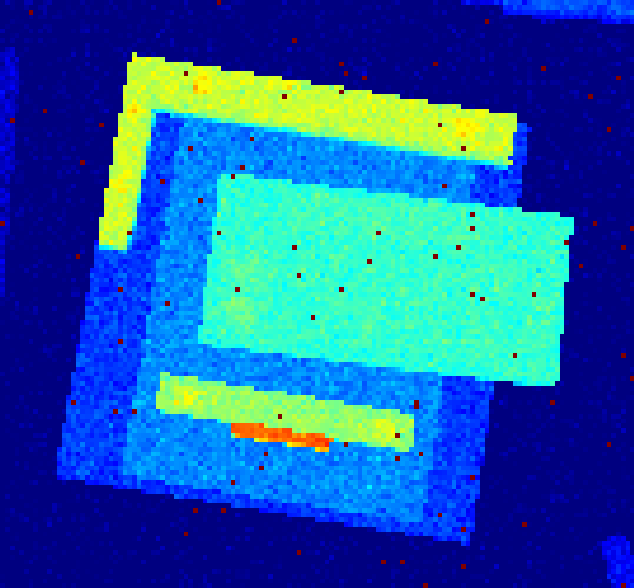

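The crop and height map are clear. The L-bar (yellow) has its inner corner at about (150,112) in the crop, the phone (cyan) is tilted a little, and the jaw bar is at (285,410) with its thumb plate in orange. Next I'll fit frames from the height map.

```bash
cat > meas.py <<'E'
from h import *
def measure(c,verbose=True):
    P=cloud(c); z=P[:,:,2]; roi=np.zeros(z.shape,bool); roi[165:290,225:362]=1
    def comps(lo,hi,mn):
        m=(roi&(z>lo)&(z<hi)).astype(np.uint8); m=cv2.medianBlur(m,3)
        n,l,st,ce=cv2.connectedComponentsWithStats(m)
        return [l==i for i in range(1,n) if st[i,4]>mn]
    out={}
    # L bar: rectangle of the fixed jaw
    L=max(comps(.0265,.036,300),key=lambda m:m.sum())
    cnt=lambda m:cv2.findContours(m.astype(np.uint8),0,cv2.CHAIN_APPROX_NONE)[0][0][:,0]
    k=toplane(c,cnt(L),.030)
    out['L']=k
    ph=max(comps(.0185,.0255,500),key=lambda m:m.sum())
    ph=cv2.morphologyEx(ph.astype(np.uint8),cv2.MORPH_OPEN,np.ones((5,5)))
    q=toplane(c,cnt(ph),.022); out['ph']=q
    (cx,cy),(w,h),a=cv2.minAreaRect(np.float32(q[:,:2]*1000)); 
    out['phrect']=((cx,cy),(w,h),a)
    j=[m for m in comps(.0255,.050,30) if not (m&L).any()]
    out['jaw']=[toplane(c,cnt(m),.028) for m in j]
    return out,P
E
python3 - <<'E'
from meas import *
c=dict(np.load('top0.npz')); o,P=measure(c)
print('phone',o['phrect'])
print('Lrect',cv2.minAreaRect(np.float32(o['L'][:,:2]*1000)))
k=o['L'][:,:2]*1000; print('L hull',cv2.approxPolyDP(np.float32(k)[:,None],6,True)[:,0])
print('ph poly',cv2.approxPolyDP(np.float32(o['ph'][:,:2]*1000)[:,None],6,True)[:,0])
for j in o['jaw']: print('jaw',len(j),cv2.minAreaRect(np.float32(j[:,:2]*1000)))
# thumb plate
z=P[:,:,2]; m=(z>.034)&(z<.046); m[:240]=0;m[275:]=0;m[:,:260]=0;m[:,300:]=0
print('plate',m.sum(),np.median(P[m],0),cv2.minAreaRect(np.float32(P[m][:,:2]*1000)))
# everything near: occupied heights
E
```

```text
phone ((570.0198974609375, 27.07878875732422), (146.5918731689453, 71.25530242919922), 83.32183074951172)
Lrect ((610.5737915039062, 59.338863372802734), (161.07568359375, 79.00149536132812), 81.18023681640625)
L hull [[585.2318   143.24696 ]
 [583.3661   133.69444 ]
 [642.0258   119.45388 ]
 [619.3785   -23.225672]
 [635.1654   -25.434814]
 [659.8408   131.37975 ]]
ph poly [[610.3081    96.15824 ]
 [544.30066  101.148155]
 [529.7158   -41.931934]
 [595.4997   -47.173767]]
jaw 116 ((512.4077758789062, 69.22330474853516), (102.61164855957031, 19.4708309173584), 80.4323959350586)
plate 65 [0.50562117 0.07053017 0.03954471] ((505.49798583984375, 69.76541900634766), (39.15980911254883, 5.359955787658691), 81.37480926513672)
```

```bash
cat >> meas.py <<'E'
YAW=np.radians(-8.9); 
def toH(p,o,yaw=None):
    yaw=YAW if yaw is None else yaw
    c,s=np.cos(yaw),np.sin(yaw); d=np.asarray(p)[...,:2]-o
    return np.stack([d[...,0]*c+d[...,1]*s,-d[...,0]*s+d[...,1]*c],-1)
E
python3 - <<'E'
from meas import *
c=dict(np.load('top0.npz')); o,P=measure(c)
o0=np.array([.5911,.0531])
L=toH(o['L'],o0)*1000
def fit(m,p,ax):
    q=p[m]; a=np.polyfit(q[:,1-ax],q[:,ax],1); return len(q),np.degrees(np.arctan(a[0])),np.median(q[:,ax])
x,y=L.T
print('range',L.min(0),L.max(0))
print('inner jaw',fit((y>-65)&(y<65)&(x<50),L,0),'outer',fit((y>-65)&(y<75)&(x>52),L,0))
print('stop face',fit((x<32)&(x>-10)&(y<83),L,1),'stop back',fit((x<50)&(x>-10)&(y>83),L,1))
print('-y end',fit((x<57)&(x>43)&(y<-60),L,1))
J=toH(o['jaw'][0],o0)*1000; print('jaw',J.min(0),J.max(0)); x,y=J.T
print('face',fit((x>np.median(x))&(y<50)&(y>-42),J,0))
ph=toH(o['ph'],o0)*1000; print('ph',ph.min(0),ph.max(0))
# depth-based heights
z=P[:,:,2]; H=toH(P,o0)*1000
for X,Y in [(-20,0),(50,0),(-60,-40),(0,0),(-110,0)]:
    m=(abs(H[...,0]-X)<4)&(abs(H[...,1]-Y)<4); print(X,Y,np.median(z[m])*1000)
m=(z>.009)&(z<.035)&(abs(H[...,0])<130)&(abs(H[...,1])<110); print('all',np.percentile(H[m],[.3,99.7],axis=0))
print('cam',-cv2.Rodrigues(c['rvec'])[0].T@np.ravel(c['tvec']))
# obstacles list
m=((z>.006)&(abs(H[...,0])<320)&(abs(H[...,1])<320)).astype(np.uint8); m=cv2.medianBlur(m,3)
n,l,st,ce=cv2.connectedComponentsWithStats(m)
for i in range(1,n):
    if st[i,4]>40: q=P[l==i]; print('obj',st[i,4],q[:,:2].min(0).round(3),q[:,:2].max(0).round(3),np.percentile(q[:,2],98).round(3))
E
```

```text
range [-21.33410838 -71.31447176] [57.73289867 89.70184323]
inner jaw (66, np.float64(-0.38150785095350703), np.float64(38.71583253992432)) outer (72, np.float64(-0.01099994590714683), np.float64(56.63860616174168))
stop face (21, np.float64(-0.45398845394188464), np.float64(77.49510394132447)) stop back (31, np.float64(0.12380445653541686), np.float64(88.83003465391987))
-y end (10, np.float64(25.223210090168568), np.float64(-70.082759078849))
jaw [-89.8676093  -47.60022497] [-70.04606143  55.03461352]
face (48, np.float64(0.25562799965151767), np.float64(-71.98219547358369))
ph [ -54.63768354 -103.38450851] [21.18181903 45.51150922]
-20 0 21.827612075264778
50 0 29.956323118660134
-60 -40 13.634552951353996
0 0 22.239520883036512
-110 0 12.44406919420543
all [[-115.44139904 -101.70596845]
 [ 121.69233035  103.52591804]]
cam [0.46986674 0.0749003  0.76201081]
obj 4032 [ 0.47 -0.07] [0.946 0.338] 0.051
obj 74 [0.912 0.134] [0.93  0.152] 0.022
obj 71 [0.891 0.257] [0.913 0.274] 0.022
obj 89 [0.47  0.075] [0.913 0.186] 0.022
obj 88 [0.894 0.075] [0.912 0.096] 0.022
obj 71 [ 0.891 -0.014] [0.907 0.005] 0.022
obj 94 [0.872 0.222] [0.895 0.246] 0.021
obj 89 [0.47  0.075] [0.891 0.154] 0.2
obj 86 [0.871 0.043] [0.894 0.062] 0.021
obj 84 [ 0.871 -0.046] [ 0.893 -0.025] 0.021
obj 1015 [ 0.47  -0.312] [0.873 0.075] 0.035
obj 1064 [0.47  0.075] [0.78  0.267] 0.126
obj 322 [0.47 0.07] [0.765 0.142] 0.019
obj 222 [ 0.47 -0.11] [0.697 0.075] 0.012
obj 344 [ 0.47  -0.179] [0.69  0.075] 0.032
obj 8525 [ 0.464 -0.049] [0.66  0.161] 0.032
obj 853 [0.47  0.075] [0.602 0.346] 0.042
obj 327 [ 0.33  -0.101] [0.47  0.075] 0.01
```

Holder in the world frame: origin about (0.5893, 0.0567), yaw -8.9°. The fitted sizes match the given ones (bar 20 mm, phone 147 x 71.5, heights 14/22/30 mm). The phone's centre is at about (-14.5, -32) mm in the holder frame, turned +2.2°. Jaw travel is about 16 mm. First I'll shut the fingers and align the tool with the holder.

>>> drive_tool(rows=[[1,0,0,0,0,0,0.04],[1,0,0,0,0,0,0.04],[1,0,0,0,0,0,0.04],[1,0,0,0,0,0,0.04],[1,0,0,0,0,0,0]], grip_force=20)

```text
time_s: 0.6
eef_pos: [0.213, -0.5873, 0.2307]
orientation: [-0.0, 0.997, -0.078, -0.0]
force: [0.9, 0.0, -0.3]
finger_gap: 0.0122
gripper_force: 0.0
```

>>> drive_tool(rows=[[1,0.043,-0.094,0,0,0,0],[1,0.043,-0.094,0,0,0,0],[1,0.043,-0.094,0,0,0,0],[1,0.043,-0.094,0,0,0,0],[1,0.043,-0.094,0,0,0,0]])

```text
time_s: 1.1
eef_pos: [0.3276, -0.4135, 0.2312]
orientation: [-0.0, 0.997, -0.075, -0.0]
force: [1.2, 0.3, -0.5]
finger_gap: 0.0
gripper_force: 0.0
```

>>> drive_tool(rows=[[1,0.043,-0.094,0,0,0,0],[1,0.043,-0.094,0,0,0,0],[1,0.043,-0.094,0,0,0,0],[1,0.043,-0.094,0,0,0,0],[1,0.043,-0.094,0,0,0,0]])

```text
time_s: 1.6
eef_pos: [0.4415, -0.241, 0.2313]
orientation: [0.0, 0.997, -0.075, -0.0]
force: [1.1, -0.0, -0.0]
finger_gap: -0.0001
gripper_force: 0.0
```

>>> drive_tool(rows=[[1,0.043,-0.094,0,0,0,0],[1,0.043,-0.094,0,0,0,0],[1,0.043,-0.094,0,0,0,0],[1,0.043,-0.094,0,0,0,0],[1,0,0,0,0,0,0]])

```text
time_s: 2.1
eef_pos: [0.5343, -0.0975, 0.231]
orientation: [-0.002, 0.998, -0.071, 0.0]
force: [0.3, 0.2, 0.1]
finger_gap: -0.0002
gripper_force: 0.0
```

```bash
cat >> meas.py <<'E'
O=np.array([.5893,.0567])
def st():
    s=ctrl.get_state(); w,x,y,z=s['orientation']; M=R.from_quat([x,y,z,w]).as_matrix()
    print('t',round(s['time_s'],2),'tcpH mm',(toH(s['eef_pos'],O)*1000).round(1),'z',round(s['eef_pos'][2]*1000,1),'yaw',np.degrees(np.arctan2(M[1,0],M[0,0])).round(2),'zax',M[:,2].round(3),'F',s['force'].round(1)); return s,M
E
python3 - <<'E'
from meas import *
s,M=st()
c=cam('wrist'); cv2.imwrite('pics/w0.png',c['image'][:,:,::-1]); print(c['mtx'][0,0],c['tool_from_camera'].round(3).tolist())
T=np.eye(4); T[:3,:3]=M; T[:3,3]=s['eef_pos']; T=T@c['tool_from_camera']
Rm=T[:3,:3].T; c['rvec']=cv2.Rodrigues(Rm)[0]; c['tvec']=-Rm@T[:3,3]
P=cloud(c); np.savez('w0.npz',**c)
H=toH(P,O)*1000; z=P[...,2]*1000
print('finger depth px <0.15', [(np.argwhere((c['z_map']>0)&(c['z_map']<.2)).min(0)),(np.argwhere((c['z_map']>0)&(c['z_map']<.2)).max(0))] if ((c['z_map']>0)&(c['z_map']<.2)).any() else None)
m=(z>18)&(z<26)&(H[...,0]>-70)&(H[...,0]<38)&(H[...,1]<70)
print(m.sum(), cv2.minAreaRect(np.float32(H[m])), np.median(z[m]))
E
```

```text
t 2.1 tcpH mm [ -30.5 -160.9] z 231.0 yaw -8.09 zax [ 0.001  0.003 -1.   ] F [0.3 0.2 0.1]
292.4836450281014 [[0.0, -0.964, -0.268, 0.067], [1.0, -0.0, 0.002, 0.0], [-0.002, -0.268, 0.964, -0.142], [0.0, 0.0, 0.0, 1.0]]
finger depth px <0.15 [array([240,  30]), array([419, 539])]
7035 ((-25.357486724853516, -25.877777099609375), (90.22816467285156, 161.0111541748047), 2.192868947982788) 21.929434482772855
```

View pics/w0.png

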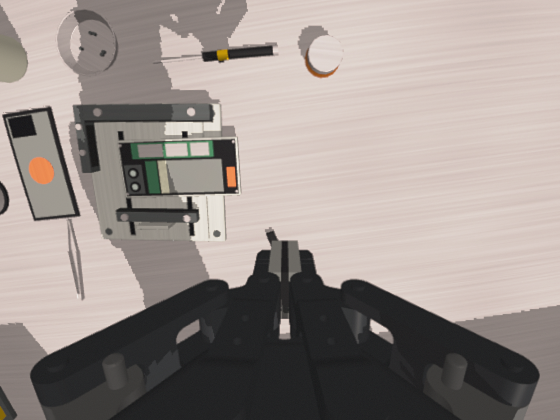

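The wrist view shows the phone at (180,165), its -y end at about (240,165), and the shut fingers at (285,250). I'll cross-check the holder frame with this depth.

```bash
python3 - <<'E'
from meas import *
st()
c=dict(np.load('w0.npz')); P=cloud(c); H=toH(P,O)*1000; z=P[...,2]*1000
m0=np.zeros(z.shape,bool); m0[90:245,65:245]=1
def fit(m,ax,side,lo,hi):
    q=H[m]; t=q[:,1-ax]; e=[];ts=[]
    for a in np.arange(lo,hi,4):
        w=q[(t>=a)&(t<a+4)]
        if len(w)>3: e.append(np.percentile(w[:,ax],98 if side>0 else 2)); ts.append(a+2)
    p=np.polyfit(ts,e,1); return round(np.median(e),1),round(np.degrees(np.arctan(p[0])),2)
L=m0&(z>26.5)&(z<34)&((H[...,0]>30)|(H[...,1]>65))
print('jaw inner x40',fit(L&(H[...,0]>30),0,-1,-65,65),'outer x60',fit(L&(H[...,0]>30),0,1,-65,65))
S=L&(H[...,1]>62); print('stop face y73.5',fit(S,1,-1,-8,30))
print('-y end -75', np.percentile(H[L][:,1],1))
ph=m0&(z>19)&(z<25.5)&(H[...,0]<37)&(H[...,0]>-64)&(H[...,1]<65)
ph=cv2.morphologyEx(ph.astype(np.uint8),cv2.MORPH_OPEN,np.ones((5,5)))>0
print('phone',cv2.minAreaRect(np.float32(H[ph])), 'z',np.median(z[ph]))
J=m0&(z>26)&(z<31)&(H[...,0]<-55)
print('jaw face',fit(J,0,1,-45,45), 'y',np.percentile(H[J][:,1],[1,99]))
Tp=m0&(z>36)&(z<43)&(H[...,0]<-60); print('plate',Tp.sum(),np.percentile(H[Tp],[2,98],axis=0),np.median(z[Tp]))
E
```

```text
t 2.15 tcpH mm [ -31.1 -164.4] z 230.9 yaw -8.3 zax [-0.     0.001 -1.   ] F [ 0.7 -1.2  0.3]
jaw inner x40 (np.float64(39.2), np.float64(-0.18)) outer x60 (np.float64(57.9), np.float64(-0.13))
stop face y73.5 (np.float64(73.4), np.float64(0.57))
-y end -75 -73.74701329602658
phone ((-15.913082122802734, -32.12004089355469), (71.78216552734375, 147.6131591796875), 2.2144155502319336) z 21.927839380941123
jaw face (np.float64(-69.9), np.float64(0.02)) y [-50.65886378  51.13754052]
plate 157 [[-88.91555263 -19.82561245]
 [-83.61831396  18.73419684]] 39.60253407296112
```

The two views agree within about 1 mm. Next I'll move to behind the phone's open end and down.

>>> drive_tool(rows=[[1,0.045,-0.08,0,0,0,0.004],[1,0,0,0.1,0,0,0],[1,0,0,0.1,0,0,0],[1,0,0,0.1,0,0,0],[1,0,0,0.1,0,0,0]])

```text
time_s: 2.65
eef_pos: [0.5542, -0.0774, 0.0699]
orientation: [0.0, 0.997, -0.083, 0.0]
force: [-1.0, 0.2, -0.0]
finger_gap: 0.0002
gripper_force: 0.0
```

>>> drive_tool(rows=[[1,0,0,0.08,0,0,0],[1,0,0,0,0,0,0],[1,0,0,0,0,0,0]])

```text
time_s: 2.95
eef_pos: [0.5546, -0.0767, 0.0398]
orientation: [0.0, 0.997, -0.083, -0.0]
force: [1.1, 0.3, 0.8]
finger_gap: 0.0
gripper_force: 0.0
```

```bash
python3 -c "
from meas import *
st()"
```

```text
t 2.95 tcpH mm [ -13.6 -137.2] z 39.8 yaw -9.57 zax [-0.001 -0.    -1.   ] F [1.1 0.3 0.8]
```

>>> drive_tool(rows=[[1,0,0,0.06,0,0,-0.003],[1,0,0,0,0,0,0],[1,0,-0.012,0,0,0,0],[1,0,-0.012,0,0,0,0],[1,0,0,0,0,0,0]])

```text
time_s: 3.45
eef_pos: [0.5575, -0.0649, 0.0169]
orientation: [-0.0, 0.997, -0.078, 0.001]
force: [-0.2, 0.5, -0.1]
finger_gap: 0.0002
gripper_force: 0.0
```

```bash
cat > look.py <<'E'
from meas import *
import sys
def look(name=None,which='wrist'):
    s,M=st(); c=cam(which)
    if which=='wrist':
        T=np.eye(4); T[:3,:3]=M; T[:3,3]=s['eef_pos']; T=T@c['tool_from_camera']
        Rm=T[:3,:3].T; c['rvec']=cv2.Rodrigues(Rm)[0]; c['tvec']=-Rm@T[:3,3]
    P=cloud(c); H=toH(P,O)*1000; z=P[...,2]*1000
    if name: cv2.imwrite(f'pics/{name}.png',c['image'][:,:,::-1])
    ph=(z>18.5)&(z<25.5)&(H[...,0]<36)&(H[...,0]>-64)&(H[...,1]<72)&(H[...,1]>-112)&(c['z_map']>0)
    ph=cv2.morphologyEx(ph.astype(np.uint8),cv2.MORPH_OPEN,np.ones((5,5)))
    n,l,s_,_=cv2.connectedComponentsWithStats(ph); i=1+np.argmax(s_[1:,4])
    print(which,'phone',cv2.minAreaRect(np.float32(H[l==i])),'z',np.median(z[l==i]).round(1))
    J=(z>26)&(z<31)&(H[...,0]<-20)&(H[...,0]>-95)&(abs(H[...,1])<45); 
    if J.any(): print('jaw face x',np.percentile(H[J][:,0],98).round(1))
    return c,H,z
if __name__=='__main__': look(None,sys.argv[1])
E
python3 look.py top
```

```text
t 3.45 tcpH mm [ -12.6 -125. ] z 16.9 yaw -8.96 zax [ 0.002  0.    -1.   ] F [-0.2  0.5 -0.1]
top phone ((-14.163188934326172, -31.744979858398438), (71.59553527832031, 145.9486846923828), 2.4548046588897705) z 21.9
jaw face x -67.4
```

>>> drive_tool(rows=[[1,0,-0.005,0.0025,0,0,0],[1,0,-0.005,0,0,0,0],[1,0,-0.005,0,0,0,0],[1,0,-0.005,0,0,0,0],[1,0,-0.005,0,0,0,0]])

```text
time_s: 4.0
eef_pos: [0.5579, -0.0562, 0.0143]
orientation: [-0.0, 0.997, -0.079, -0.0]
force: [0.0, -0.8, 0.4]
finger_gap: -0.0003
gripper_force: 0.3
```

>>> drive_tool(rows=[[1,0,-0.005,0,0,0,0],[1,0,-0.005,0,0,0,0],[1,0,-0.005,0,0,0,0],[1,0,-0.005,0,0,0,0],[1,0,-0.005,0,0,0,0]])

```text
time_s: 4.5
eef_pos: [0.5595, -0.0463, 0.0143]
orientation: [-0.0, 0.997, -0.079, -0.0]
force: [-0.1, -0.2, -1.0]
finger_gap: 0.0
gripper_force: 0.3
```

```bash
python3 look.py top
```

```text
t 4.5 tcpH mm [ -13.5 -106.4] z 14.3 yaw -9.05 zax [-0.  0. -1.] F [-0.1 -0.2 -1. ]
top phone ((-13.939064025878906, -22.011962890625), (71.5980453491211, 146.77468872070312), 1.8858414888381958) z 21.9
jaw face x -67.4
```

>>> drive_tool(rows=[[1,0,-0.005,-0.003,0,0,0],[1,0,-0.005,0,0,0,0],[1,0,-0.005,0,0,0,0],[1,0,-0.005,0,0,0,0],[1,0,-0.005,0,0,0,0]])

```text
time_s: 5.05
eef_pos: [0.5612, -0.037, 0.0157]
orientation: [0.0, 0.997, -0.079, 0.0]
force: [0.7, -1.9, 1.0]
finger_gap: 0.0003
gripper_force: 1.3
```

>>> drive_tool(rows=[[1,0,-0.005,0,0,0,0],[1,0,-0.005,0,0,0,0],[1,0,-0.005,0,0,0,0],[1,0,0,0,0,0,0]])

```text
time_s: 5.45
eef_pos: [0.5622, -0.0303, 0.0157]
orientation: [-0.0, 0.997, -0.079, 0.0]
force: [-0.9, -1.7, 3.1]
finger_gap: -0.0
gripper_force: 1.5
```

```bash
python3 look.py top
```

```text
t 5.45 tcpH mm [-13.3 -90.2] z 15.7 yaw -9.03 zax [ 0.  0. -1.] F [-0.9 -1.7  3.1]
top phone ((-13.353858947753906, -11.051239013671875), (71.20223999023438, 146.65646362304688), 0.8690458536148071) z 22.0
jaw face x -67.7
```

```bash
python3 - <<'E'
from look import *
c,H,z=look(None,'top')
a=c['image'][165:290,225:362]; b=cv2.applyColorMap(np.uint8(np.clip(z[165:290,225:362]*5,0,255)),2)[:,:,::-1]
c,H,z=look(None,'wrist')
w=cv2.resize(c['image'],(412,309))
t=cv2.resize(np.hstack([a,b]),None,fx=2.9,fy=2.2); t=cv2.resize(np.hstack([a,b]),(794,290*794//800),interpolation=cv2.INTER_CUBIC)
out=np.zeros((600,794,3),np.uint8); out[:t.shape[0]]=t; out[t.shape[0]:t.shape[0]+309,:412]=w
cv2.imwrite('pics/s1.png',out[:,:,::-1])
E
```

```text
t 5.5 tcpH mm [-13.3 -90.2] z 15.7 yaw -9.03 zax [ 0.  0. -1.] F [ 0.6 -1.4  3.5]
top phone ((-13.010078430175781, -10.971321105957031), (71.44120025634766, 146.77154541015625), 1.1436560153961182) z 21.9
jaw face x -67.9
t 5.55 tcpH mm [-13.3 -90.2] z 15.6 yaw -9.03 zax [ 0.  0. -1.] F [-0.2 -1.1  3.2]
wrist phone ((-14.172710418701172, -10.554252624511719), (72.02429962158203, 147.96705627441406), 2.117661476135254) z 22.1
jaw face x -68.3
```

View pics/s1.png

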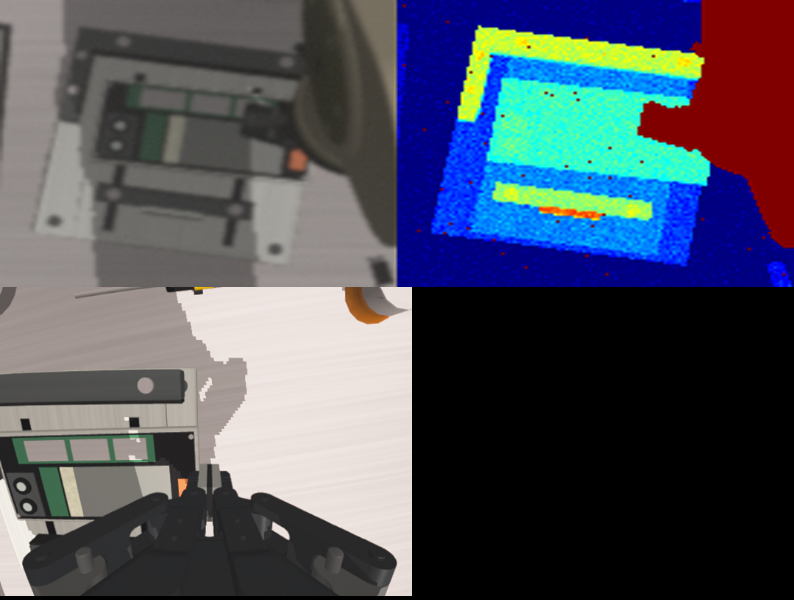

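The top view still has the phone lying on the bed, but the finger hides the middle of its end. The wrist view shows the finger beside the end at about (200,470). I'll measure the phone's end line, its flatness and the finger extents.

```bash
python3 - <<'E'
from look import *
for which in ('wrist','top'):
    c,H,z=look(None,which)
    s=ctrl.get_state(); t=toH(s['eef_pos'],O)*1000
    ph=(z>19)&(z<25)&(H[...,0]<30)&(H[...,0]>-55)&(H[...,1]<72)&(H[...,1]>-100)&(c['z_map']>0)
    for a in range(-48,26,8):
        q=H[ph&(H[...,0]>=a)&(H[...,0]<a+8)]
        if len(q)>30: print(a,np.percentile(q[:,1],[.5,99.5]).round(1),end=' ')
    print()
    m=ph&(H[...,0]>-40)&(H[...,0]<15); A=np.c_[H[m],np.ones(m.sum())]; k=np.linalg.lstsq(A,z[m],rcond=None)[0]; print('tilt x,y',k[:2])
    if which=='wrist':
        D=np.dstack([H-t,z-s['eef_pos'][2]*1000])
        f=(abs(D[...,1])<40)&(abs(D[...,0])<30)&(c['z_map']<.22)
        for a in range(-4,60,6):
            q=D[f&(D[...,2]>a)&(D[...,2]<a+6)]
            if len(q)>10: print('h',a,len(q),np.percentile(q[:,:2],[1,99],axis=0).round(1).tolist())
E
```

```text
t 5.6 tcpH mm [-13.3 -90.2] z 15.6 yaw -9.03 zax [ 0.  0. -1.] F [ 0.  -1.5  2.1]
wrist phone ((-14.215274810791016, -10.587860107421875), (71.96354675292969, 147.82046508789062), 1.8357152938842773) z 22.1
jaw face x -67.9
-48 [-16.5  61.2] -40 [-31.6  61. ] -32 [-69.3  61.8] -24 [-73.8  60.8] -16 [-76.   61.5] -8 [-96.2  60.6] 0 [-83.3  58.6] 8 [-83.   56.1] 16 [-83.1  54.7] 
tilt x,y [-0.00090786  0.00085264]
h -4 13 [[7.7, 6.1], [23.9, 6.5]]
h 2 4853 [[-13.6, -2.3], [29.7, 39.6]]
h 8 290 [[-7.9, -13.9], [19.0, 36.1]]
h 14 327 [[5.1, -14.2], [10.4, 12.7]]
h 20 338 [[5.3, -13.9], [10.3, 12.6]]
h 26 328 [[5.3, -14.1], [10.4, 12.5]]
h 32 593 [[-11.7, -6.7], [10.4, 5.1]]
h 38 389 [[-7.9, -20.9], [12.7, 19.6]]
h 44 1610 [[-10.1, -31.6], [12.7, 30.5]]
h 50 2783 [[-9.3, -36.5], [12.7, 35.5]]
h 56 3028 [[-9.4, -38.7], [11.6, 38.4]]
t 5.65 tcpH mm [-13.3 -90.2] z 15.6 yaw -9.04 zax [ 0.  0. -1.] F [-0.4 -1.5  3.6]
top phone ((-13.068317413330078, -10.816513061523438), (71.25775146484375, 146.14955139160156), 1.3805325031280518) z 21.9
jaw face x -67.9
-48 [-83.4  61. ] -40 [-84.3  60.9] -32 [-83.6  60.6] -24 [-75.9  61.7] -16 [-40.7  61.5] -8 [-32.9  62.2] 0 [-32.3  62.4] 8 [-53.8  61.7] 16 [-62.5  62.5] 
tilt x,y [3.13801323e-05 9.20299416e-04]
```

The fingertip is bevelled. At this height the phone's edge sits on the bevel, with about 3 N lift on the tool. I'll back off, go 3 mm lower and push on.

>>> drive_tool(rows=[[1,0,0.025,0,0,0,0],[1,0,0,0.0075,0,0,0],[1,0,-0.01,0,0,0,0],[1,0,-0.005,0,0,0,0],[1,0,-0.005,0,0,0,0]])

```text
time_s: 6.2
eef_pos: [0.5616, -0.0321, 0.0124]
orientation: [-0.0, 0.997, -0.079, -0.0]
force: [-0.2, -0.4, -1.0]
finger_gap: -0.0003
gripper_force: 0.4
```

>>> drive_tool(rows=[[1,0,-0.005,0,0,0,0],[1,0,-0.005,0,0,0,0],[1,0,0,0,0,0,0]])

```text
time_s: 6.5
eef_pos: [0.5625, -0.0281, 0.0126]
orientation: [-0.0, 0.997, -0.079, 0.0]
force: [0.0, 0.3, 0.8]
finger_gap: 0.0002
gripper_force: 0.0
```

```bash
python3 look.py top
```

```text
t 6.5 tcpH mm [-13.4 -87.9] z 12.6 yaw -9.01 zax [ 0.  0. -1.] F [0.  0.3 0.8]
top phone ((-12.498947143554688, -2.8683013916015625), (71.68836975097656, 146.87832641601562), 1.062925100326538) z 21.9
jaw face x -67.7
```

The phone is at y ≈ -2.9 mm and turned 1.1°. Next is the jaw, so I'll back off, rise and go behind the thumb plate.

>>> drive_tool(rows=[[1,0,0.05,0,0,0,0],[1,0,0,-0.12,0,0,0],[1,-0.08,-0.088,0,0,0,0],[1,-0.08,-0.088,0,0,0,0],[1,-0.09,-0.08,0,0,0,0]])

```text
time_s: 7.05
eef_pos: [0.4763, 0.07, 0.0611]
orientation: [-0.0, 0.997, -0.079, 0.001]
force: [1.0, 1.0, -0.3]
finger_gap: 0.0004
gripper_force: 0.0
```

>>> drive_tool(rows=[[1,0,0,0,0,0,0],[1,0,0,0,0,0,0]])

```text
time_s: 7.25
eef_pos: [0.4763, 0.0693, 0.0609]
orientation: [0.0, 0.997, -0.077, 0.0]
force: [0.4, -1.4, 0.4]
finger_gap: 0.0001
gripper_force: 0.0
```

```bash
python3 look.py wrist
```

```text
t 7.25 tcpH mm [-113.6   -5. ] z 60.9 yaw -8.89 zax [ 0.001 -0.    -1.   ] F [ 0.4 -1.4  0.4]
wrist phone ((-14.389297485351562, -2.4239501953125), (71.57263946533203, 147.2107696533203), 1.211674690246582) z 22.1
jaw face x -68.9
```

>>> drive_tool(rows=[[1,0,-0.0125,0.0975,0,0,0],[1,0,0,0,0,0,0],[1,0.02,0,0,0,0,0],[1,0.01,0,0,0,0,0],[1,0.0075,0,0,0,0,0]])

```text
time_s: 7.8
eef_pos: [0.4937, 0.0703, 0.0227]
orientation: [-0.0, 0.997, -0.08, 0.001]
force: [-1.7, -0.6, 1.1]
finger_gap: -0.0001
gripper_force: 0.8
```

>>> drive_tool(rows=[[1,0.0075,0,0,0,0,0],[1,0.0075,0,0,0,0,0],[1,0.0075,0,0,0,0,0],[1,0.0075,0,0,0,0,0],[1,0.0075,0,0,0,0,0]])

```text
time_s: 8.3
eef_pos: [0.5072, 0.0687, 0.0216]
orientation: [-0.0, 0.997, -0.079, 0.0]
force: [-1.2, -0.1, 0.8]
finger_gap: -0.0002
gripper_force: 0.8
```

```bash
python3 look.py wrist; python3 look.py top
```

```text
t 8.3 tcpH mm [-83.   -0.8] z 21.6 yaw -9.04 zax [ 0.  0. -1.] F [-1.2 -0.1  0.8]
wrist phone ((-14.108646392822266, -2.214447021484375), (71.67957305908203, 147.4545135498047), 1.254001259803772) z 22.2
jaw face x -53.6
t 8.35 tcpH mm [-82.5  -0.8] z 21.6 yaw -9.05 zax [ 0.  0. -1.] F [-0.2  0.8 -0.9]Traceback (most recent call last):
  File "look.py", line 17, in <module>
    if __name__=='__main__': look(None,sys.argv[1])
                             ~~~~^^^^^^^^^^^^^^^^^^
  File "look.py", line 12, in look
    n,l,s_,_=cv2.connectedComponentsWithStats(ph); i=1+np.argmax(s_[1:,4])
                                                       ~~~~~~~~~^^^^^^^^^^
    return _wrapfunc(a, 'argmax', axis=axis, out=out, **kwds)
    return bound(*args, **kwds)
ValueError: attempt to get argmax of an empty sequence
```

>>> drive_tool(rows=[[1,0.0075,0,0,0,0,0],[1,0.0075,0,0,0,0,0],[1,0.0075,0,0,0,0,0],[1,0.005,0,0,0,0,0],[1,0.005,0,0,0,0,0]])

```text
time_s: 8.9
eef_pos: [0.5198, 0.0667, 0.0215]
orientation: [-0.0, 0.997, -0.079, -0.0]
force: [-2.9, 1.0, 1.2]
finger_gap: -0.0004
gripper_force: 1.5
```

>>> drive_tool(rows=[[1,0.005,0,0,0,0,0],[1,0.005,0,0,0,0,0]])

```text
time_s: 9.1
eef_pos: [0.5239, 0.0661, 0.0215]
orientation: [-0.0, 0.997, -0.079, -0.0]
force: [-1.8, 1.9, 0.1]
finger_gap: 0.0002
gripper_force: 1.2
```

```bash
python3 look.py wrist
```

```text
t 9.1 tcpH mm [-66.1  -0.9] z 21.5 yaw -9.04 zax [ 0.  0. -1.] F [-1.8  1.9  0.1]
wrist phone ((-0.6759529113769531, -3.2118072509765625), (148.08197021484375, 72.14048767089844), 89.89017486572266) z 22.2
jaw face x -36.7
```

>>> drive_tool(rows=[[1,0.0025,0,0,0,0,0],[1,0.0025,0,0,0,0,0],[1,0.0025,0,0,0,0,0],[1,0,0,0,0,0,0]])

```text
time_s: 9.55
eef_pos: [0.5269, 0.0655, 0.0215]
orientation: [-0.0, 0.997, -0.079, 0.0]
force: [-2.6, 1.9, 0.1]
finger_gap: 0.0001
gripper_force: 0.8
```

>>> drive_tool(rows=[[1,0.0025,0,0,0,0,0],[1,0.0025,0,0,0,0,0]])

```text
time_s: 9.75
eef_pos: [0.5275, 0.0654, 0.0214]
orientation: [0.0, 0.997, -0.079, -0.001]
force: [-10.0, 2.8, 9.1]
finger_gap: 0.0001
gripper_force: 5.7
```

```bash
python3 look.py wrist
```

```text
t 9.75 tcpH mm [-62.4  -1. ] z 21.4 yaw -9.03 zax [-0.002 -0.    -1.   ] F [-10.    2.8   9.1]
wrist phone ((1.466766357421875, -3.1526947021484375), (147.65206909179688, 69.05586242675781), 89.9999771118164) z 22.2
jaw face x -33.1
```

The jaw is firm at 10 N and the phone is square to it within 0.1°. Now I'll back off and go round to nudge the phone along to the stop.

>>> drive_tool(rows=[[1,-0.05,0,0,0,0,0],[1,0,0,-0.12,0,0,0],[1,0.072,0.085,0,0,0,0],[1,0.072,0.085,0,0,0,0],[1,0.072,0.085,0,0,0,0]])

```text
time_s: 10.3
eef_pos: [0.5799, -0.0482, 0.0707]
orientation: [0.0, 0.997, -0.079, 0.002]
force: [0.4, 0.4, 1.2]
finger_gap: -0.0001
gripper_force: 0.0
```

>>> drive_tool(rows=[[1,0,0,0,0,0,0],[1,0,0,0,0,0,0]])

```text
time_s: 10.5
eef_pos: [0.5788, -0.0481, 0.0694]
orientation: [0.0, 0.997, -0.081, 0.0]
force: [-0.1, 1.0, -0.3]
finger_gap: -0.0003
gripper_force: 0.0
```

```bash
python3 look.py wrist
```

```text
t 10.5 tcpH mm [   5.8 -105.1] z 69.4 yaw -9.25 zax [ 0.001 -0.001 -1.   ] F [-0.1  1.  -0.3]
wrist phone ((0.4882965087890625, -3.0527191162109375), (147.74618530273438, 71.04794311523438), 89.78181457519531) z 22.1
jaw face x -32.9
```

>>> drive_tool(rows=[[1,0,0,0.1,0,0,-0.001],[1,0,0,0.0425,0,0,0],[1,0,0,0,0,0,0],[1,-0.003,-0.02,0,0,0,0],[1,0,-0.015,0,0,0,0]])

```text
time_s: 11.05
eef_pos: [0.5802, -0.0304, 0.0141]
orientation: [-0.0, 0.997, -0.077, 0.001]
force: [-0.9, -2.5, 0.0]
finger_gap: 0.0002
gripper_force: 1.3
```

>>> drive_tool(rows=[[1,0,-0.0025,0,0,0,0],[1,0,-0.0025,0,0,0,0],[1,0,-0.0025,0,0,0,0]])

```text
time_s: 11.35
eef_pos: [0.5802, -0.0292, 0.0133]
orientation: [0.0, 0.997, -0.077, 0.001]
force: [0.1, -1.8, 2.3]
finger_gap: 0.0001
gripper_force: 1.3
```

```bash
python3 look.py wrist
```

```text
t 11.35 tcpH mm [  4.3 -86.2] z 13.3 yaw -8.87 zax [ 0.001 -0.    -1.   ] F [ 0.1 -1.8  2.3]
wrist phone ((1.0020179748535156, -1.5250396728515625), (147.03677368164062, 69.97731018066406), 89.99047088623047) z 22.2
jaw face x -32.1
```

>>> drive_tool(rows=[[1,0,-0.0025,0.001,0,0,0],[1,0,-0.0025,0,0,0,0]])

```text
time_s: 11.6
eef_pos: [0.5803, -0.0289, 0.0129]
orientation: [0.001, 0.997, -0.078, 0.0]
force: [-2.8, -6.5, 7.4]
finger_gap: -0.0001
gripper_force: 4.5
```

>>> drive_tool(rows=[[1,0,-0.002,0,0,0,0],[1,0,0,0,0,0,0]])

```text
time_s: 11.8
eef_pos: [0.5803, -0.0289, 0.0129]
orientation: [0.001, 0.997, -0.079, 0.0]
force: [-3.1, -6.8, 7.2]
finger_gap: 0.0001
gripper_force: 4.5
```

>>> drive_tool(rows=[[1,0,-0.002,0,0,0,0],[1,0,0,0,0,0,0]])

```text
time_s: 12.0
eef_pos: [0.5803, -0.0288, 0.0129]
orientation: [0.002, 0.997, -0.079, 0.0]
force: [-3.5, -7.6, 8.7]
finger_gap: 0.0004
gripper_force: 5.2
```

```bash
python3 look.py wrist
```

```text
t 12.0 tcpH mm [  4.3 -85.9] z 12.9 yaw -9.04 zax [ 0.    -0.003 -1.   ] F [-3.5 -7.6  8.7]
wrist phone ((0.8847160339355469, -1.4119796752929688), (70.20738983154297, 146.6901092529297), 0.0027303907554596663) z 22.2
jaw face x -32.3
```

>>> drive_tool(rows=[[1,0,-0.0025,0,0,0,0],[1,0,-0.0025,0,0,0,0],[1,0,0,0,0,0,0]])

```text
time_s: 12.35
eef_pos: [0.5806, -0.0271, 0.0129]
orientation: [0.002, 0.997, -0.079, 0.0]
force: [-3.6, -7.8, 8.2]
finger_gap: 0.0002
gripper_force: 5.5
```

```bash
python3 - <<'E'
from look import *
c,H,z=look(None,'top')
m=(H[...,0]>-10)&(H[...,0]<28)&(c['z_map']>0)
for a in range(-30,34,6):
    w=(H[...,0]>=a)&(H[...,0]<a+6)
    p=H[w&(z>19)&(z<25.5)&(H[...,1]>40)&(H[...,1]<80)][:,1]; s=H[w&(z>27.5)&(z<34)&(H[...,1]>60)&(H[...,1]<95)][:,1]; b=w&(z<18)&(z>5)&(H[...,1]>60)&(H[...,1]<82)
    print(a,np.percentile(p,98).round(1) if len(p) else None,np.percentile(s,2).round(1) if len(s)>5 else None,b.sum(),end=' | ')
E
```

```text
t 12.35 tcpH mm [  4.4 -84.1] z 12.9 yaw -9.06 zax [ 0.    -0.003 -1.   ] F [-3.6 -7.8  8.2]
top phone ((2.2072830200195312, -0.7347183227539062), (144.60653686523438, 67.1085433959961), 89.9671401977539) z 22.1
jaw face x -31.5
-30 71.8 None 12 | -24 73.5 None 10 | -18 74.5 75.4 2 | -12 73.7 74.6 0 | -6 70.8 74.4 0 | 0 73.5 74.9 0 | 6 72.8 74.8 0 | 12 73.5 73.9 1 | 18 72.9 74.6 0 | 24 72.0 74.2 0 | 30 72.8 74.3 0 |
```

>>> drive_tool(rows=[[1,0,-0.0025,0,0,0,0],[1,0,0,0,0,0,0]])

```text
time_s: 12.6
eef_pos: [0.5806, -0.027, 0.0129]
orientation: [0.002, 0.997, -0.079, 0.0]
force: [-4.7, -9.9, 9.3]
finger_gap: -0.0001
gripper_force: 6.7
```

>>> drive_tool(rows=[[1,0,-0.0025,0,0,0,0],[1,0,0,0,0,0,0]])

```text
time_s: 12.8
eef_pos: [0.5806, -0.0269, 0.0129]
orientation: [0.003, 0.997, -0.08, -0.0]
force: [-5.1, -12.5, 10.5]
finger_gap: -0.0002
gripper_force: 7.8
```

Force rises past 13 N with no motion, so the phone is on the stop. I'll back off, rise clear and check.

>>> drive_tool(rows=[[1,0,0.02,0,0,0,0],[1,0,0.1,0,0,0,0],[1,0,0.05,-0.1,0,0,0],[1,-0.04,0.05,-0.1,0,0,0],[1,-0.04,0.05,-0.1,0,0,0]])

```text
time_s: 13.3
eef_pos: [0.5318, -0.1239, 0.1329]
orientation: [-0.001, 0.997, -0.077, -0.0]
force: [1.6, -1.3, 1.3]
finger_gap: 0.0003
gripper_force: 0.0
```

>>> drive_tool(rows=[[1,-0.04,0.08,-0.08,0,0,0],[1,-0.04,0.08,-0.05,0,0,0],[1,0,0.1,0,0,0,0],[1,0,0,0,0,0,0],[1,0,0,0,0,0,0]])

```text
time_s: 13.8
eef_pos: [0.4844, -0.222, 0.1838]
orientation: [-0.0, 0.997, -0.079, -0.0]
force: [1.0, 0.7, 0.7]
finger_gap: -0.0001
gripper_force: 0.0
```

```bash
python3 - <<'E'
from look import *
c,H,z=look(None,'wrist'); c,H,z=look(None,'top')
ph=(z>19)&(z<25.5)&(H[...,0]<40)&(H[...,0]>-40)
def e(s): return np.percentile(s,[2,98]).round(1) if len(s)>3 else None
for a in range(-45,46,15):
    w=(abs(H[...,1]-a)<4); print(a,'phone x',e(H[w&ph][:,0]),'fixed',e(H[w&(z>27.5)&(z<34)&(H[...,0]>25)&(H[...,0]<70)][:,0]),'jaw',e(H[w&(z>26)&(z<31)&(H[...,0]<-20)&(H[...,0]>-70)][:,0]))
for a in range(-24,34,9):
    w=(abs(H[...,0]-a)<4.5); print(a,'phone y',e(H[w&ph&(abs(H[...,1])<90)][:,1]),'stop',e(H[w&(z>27.5)&(z<34)&(H[...,1]>60)&(H[...,1]<100)][:,1]))
a=c['image'][165:290,225:362]; cv2.imwrite('pics/end.png',cv2.resize(a,None,fx=4.6,fy=4.6,interpolation=cv2.INTER_CUBIC)[:,:,::-1])
E
```

```text
t 13.8 tcpH mm [ -60.5 -291.5] z 183.8 yaw -9.02 zax [-0.     0.001 -1.   ] F [1.  0.7 0.7]
wrist phone ((0.30362701416015625, -24.784873962402344), (98.96406555175781, 71.32276153564453), 89.99913024902344) z 21.7
jaw face x -34.0
t 13.85 tcpH mm [ -60.3 -290. ] z 183.7 yaw -8.87 zax [-0.     0.001 -1.   ] F [0.4 0.  0.2]
top phone ((1.6184959411621094, -0.6284561157226562), (145.0868377685547, 68.72734069824219), 89.99185180664062) z 21.9
jaw face x -31.9
-45 phone x [-30.4  38.8] fixed [41.6 59.9] jaw [-45.7 -32.7]
-30 phone x [-34.7  38.4] fixed [42.1 59.2] jaw [-44.8 -31.9]
-15 phone x [-32.1  38.1] fixed [40.7 59.8] jaw [-48.6 -33.9]
0 phone x [-30.1  38.1] fixed [41.2 60.1] jaw [-48.1 -32.1]
15 phone x [-31.   38.7] fixed [41.1 59.7] jaw [-44.6 -33. ]
30 phone x [-32.4  38. ] fixed [42.9 59.5] jaw [-45.9 -35.1]
45 phone x [-31.3  37.9] fixed [42.9 59.3] jaw [-45.6 -32. ]
-24 phone y [-70.5  71.7] stop None
-15 phone y [-69.3  70.6] stop [75.4 85.7]
-6 phone y [-70.5  71.3] stop [74.1 86. ]
3 phone y [-69.7  70.3] stop [74.2 86.3]
12 phone y [-69.8  71.2] stop [74.7 85.9]
21 phone y [-70.5  70.7] stop [74.2 85.9]
30 phone y [-69.5  70.9] stop [74.2 86.1]
```

View pics/end.png

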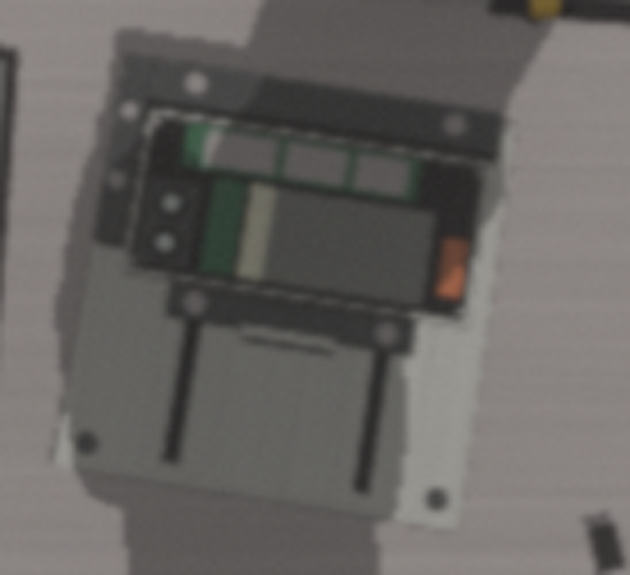

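The final picture shows the phone square and snug. Its rim lies along the fixed jaw at (310,140), against the stop at (138,190) and along the sliding jaw at (290,295). The robot is clear, so I'm handing it in.

```bash
python3 -c "
from workcell import ctrl
print(ctrl.job_done())"
```

```text
the job is handed in; nothing more can be done
None
```

I handed the job in: by the last camera check and the contact forces, the phone is on the end stop and square and snug between the jaws, the arm is clear and no other item was touched, but the hand-in reported no verdict.

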